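# Line the glazed pots up by height on the ware board

## Task

Line the four glazed pots up on the ware board in order of height, one standing centred on each black bat: the tallest on the bat next to the blue brick, then ever shorter, with the shortest next to the white brick. Do not lay any pot over on its side, and leave all four upright and free.

Things in the scene. Friction and masses are not known exactly. Their poses are not given: they have to be found in the camera images.
- pot_terracotta: The tallest: 140 mm tall, orange-brown terracotta with a thin dark stripe, diameter 54 mm at the foot, 55 mm at 60 mm height, 48 mm at the rim. Hollow, open-topped clay pot, wall 4 mm, under 0.3 kg. Starts loose, upright on the bench between robot and board, 90 mm or more (centres) from its neighbours in y, with 30 mm free beside it in +x and -x. Origin: centre of its underside, z up.
- pot_green: Second tallest: 112 mm tall, green, diameter 50 mm at the foot, 52 mm at the rim. Hollow, open-topped clay pot, wall 4 mm, under 0.3 kg. Starts loose, upright on the bench between robot and board, 90 mm or more (centres) from its neighbours in y, with 30 mm free beside it in +x and -x. Origin: centre of its underside, z up.
- pot_blue: Third: 86 mm tall, blue, diameter 58 mm at the foot, 60 mm at the rim. Hollow, open-topped clay pot, wall 4 mm, under 0.3 kg. Starts loose, upright on the bench between robot and board, 90 mm or more (centres) from its neighbours in y, with 30 mm free beside it in +x and -x. Origin: centre of its underside, z up.
- pot_cream: The shortest: 62 mm tall, cream, diameter 48 mm at the foot, 58 mm at the rim. Hollow, open-topped clay pot, wall 4 mm, under 0.3 kg. Starts loose, upright on the bench between robot and board, 90 mm or more (centres) from its neighbours in y, with 30 mm free beside it in +x and -x. Origin: centre of its underside, z up.
- bat_a: Round black kiln bat, fixed flat on the ware board, 72 mm across, 6 mm thick, top 24 mm above the bench. One of four alike in a row about 88 mm apart, in order a, b, c, d towards +y (a at the robot's right). Origin: centre of its underside.
- bat_b: Round black kiln bat, fixed flat on the ware board, 72 mm across, 6 mm thick, top 24 mm above the bench. One of four alike in a row about 88 mm apart, in order a, b, c, d towards +y (a at the robot's right). Origin: centre of its underside.
- bat_c: Round black kiln bat, fixed flat on the ware board, 72 mm across, 6 mm thick, top 24 mm above the bench. One of four alike in a row about 88 mm apart, in order a, b, c, d towards +y (a at the robot's right). Origin: centre of its underside.
- bat_d: Round black kiln bat, fixed flat on the ware board, 72 mm across, 6 mm thick, top 24 mm above the bench. One of four alike in a row about 88 mm apart, in order a, b, c, d towards +y (a at the robot's right). Origin: centre of its underside.
- blue_brick: Blue brick, 60 x 30 x 25 mm, fixed on the ware board at one end of the row of bats, about 85 mm from the centre of the end bat; which end is chance, the white brick is at the other. Origin: centre of its underside; y axis along the row (its 30 mm width), x across it, away from the robot.
- white_brick: White brick, 60 x 30 x 25 mm, fixed on the ware board at one end of the row of bats, about 85 mm from the centre of the end bat; which end is chance, the blue brick is at the other. Origin: centre of its underside; y axis along the row (its 30 mm width), x across it, away from the robot.
Not all that is in view belongs to the job. Leave any pink or purple look-alike of the pot_cream alone.

How it is judged:
By the outcome, as a careful person would: the job done as asked, in the order asked, and still so for the second after the job is handed in, with the robot touching nothing.
It also fails if it takes over 112 s, if anything falls off the work surface, if the arm or the gripper's body presses on something with over 40 N, if the wrist force passes 120 N, or if a joint passes its speed limit or range.

## Robot

A 7-joint arm with a two-finger parallel gripper is mounted at the origin on the work surface. World frame = base frame: x ahead of the robot, y to its left, z up, the work surface at z = 0. Lengths are in m, angles in rad, forces in N, time in s.
With the tool pointing down it reaches from about 0.4 to 0.925 m from the base axis. Payload 5.6 kg.
Tool frame: the origin (TCP) lies midway between the tips of the shut fingers; the grasp point (between the pads) lies 19 mm behind it; z points along the fingers, y is the line along which they close (so a half turn about z gives the same grasp; the last joint's range is limited). The gripper opens to 85 mm and grips with 20 to 120 N. Pads are 22 mm wide; open, the fingers measure 114 mm over their backs; the gripper's body (76 mm by 85 mm) begins 54 mm behind the grasp point. The pads swing forward as they close: fully open they stand 13 mm farther back than shut.
Start: joints at [-1.232, 0.468, -0.012, 1.603, 0.006, 1.071, -0.056], TCP at [0.242, 0.603, 0.231] pointing down, gripper open.
Joint ranges: [-2.53, 2.53], [-0.31, 2.02], [-1.57, 1.55], [0.28, 2.44], [-1.29, 4.43], [0.15, 1.84], [-2.92, 2.92]. Speed limits (rad/s): [2.57, 2.57, 3.14, 3.14, 3.14, 3.14, 3.14].

## Interface

Orientations are given as a unit quaternion [w, x, y, z].
In Python, from rig import * gives the robot as it stands.
- The arm moves only by the tool play_rows, never from a script. Its argument "deltas" is a list that holds one entry, the list of rows, each a list of 4 numbers: the shift along the tool's x, y, z in mm, then the turn about the tool's z in degrees. In form: [[[tx, ty, tz, roll], ...]]. A call has 1 to 20 rows; each row shifts and turns the commanded pose from where the row before left it, along the tool's axes as they then stand; what a row does not reach is not made up. A row lasts 1/10 s, in which the tool goes at most 50 mm and 8.59 degrees, less where a joint would pass 70% of its speed; a pose out of reach is approached as far as the arm can. A call is refused whole if a number of a shift passes 50 or a number of a turn 8.59, either way. A call with a gripper value outside its range is refused whole. "grip" is the opening, from 0 (shut) to 1 (fully open), set as the call begins (left out, the last holds). The fingers move at their own pace and stop on an object; "force" is the grip in N (left out, the last holds). Time passes only in rows, so rows that do not move let the fingers close. It gives the time, the measured TCP pose, the force, the opening and the grip force at its end, in the units of the state.
- read_state(): the state, without advancing time (a new reading comes with each control period).
- read_camera(name): name is "side" or "top" or "wrist"; returns a dict with "color" (400x640x3 uint8, blue, green, red), "camera_matrix" (3x3 intrinsics, pixels), "dist" ([k1, k2, p1, p2, k3] as OpenCV has them; the pictures are not rectified), "world_to_cam" (4x4, takes a point from world to camera coordinates). Camera axes: x right, y down, z forward; pixel columns grow to the right and rows downward; lengths in m; the calibration is good to about 2 mm. A picture is of the moment at which its call begins. There is no depth.
- close_job(): hands the job in; it is judged then, once.
The state is a dict: "time": time; "qpos": joint angles; "dq": joint speeds; "effort": joint torques, N m; "tool_pos": TCP position; "tcp_rot": TCP orientation; "ft_force": force on the tool from outside, world axes, zero at the start; "torque": the same for the moment, N m; "finger_gap": opening from 0.0 (shut) to 1.0 (fully open); "grasp_force": force on a finger pad.
Only numpy, scipy, OpenCV 4.12 (cv2) and the standard library are available. Lean on these libraries where they do the work, as an engineer would, in place of code of your own. Each camera call takes 0.05 s, during which the arm holds its last target. There are 200 camera calls.

## Working session

There is one attempt and no reset: what is moved stays moved. The work goes in short steps, Python scripts to look and compute and a tool call to move; the robot and the scene stay as the last step left them, time stands still between calls to the robot, and variables do not carry over. Pictures are saved under pics/ and viewed, at most 14 in all, crops included, and the job is handed in when it is done.

Besides the shell and the picture viewer there is one more tool, called as name(argument=value, ...), one argument or row to a line, values as JSON. play_rows: Moves the arm, as the interface text tells. Its arguments: {"type":"object","properties":{"deltas":{"type":"array","items":{"type":"array","items":{"type":"array","items":{"type":"number"}}}},"grip":{"type":"number"},"force":{"type":"number"}},"required":["deltas"]}

```bash
mkdir -p pics; ls; cat > h.py <<'E'
from rig import *
import numpy as np, cv2
def snap(n,f):
    c=read_camera(n); cv2.imwrite(f'pics/{f}.png',c['color']); np.savez(f'pics/{f}.npz',**{k:np.array(v) for k,v in c.items()}); return c
def load(f): return dict(np.load(f'pics/{f}.npz'))
def ray(c,p):
    u=cv2.undistortPoints(np.array([[p]],float),c['camera_matrix'],c['dist'])[0,0]
    T=c['world_to_cam'];R=T[:3,:3];o=-R.T@T[:3,3];return o,R.T@np.array([u[0],u[1],1])
def atz(c,p,z):
    o,d=ray(c,p);return o+d*(z-o[2])/d[2]
def tri(obs):
    A=np.zeros((3,3));b=np.zeros(3)
    for c,p in obs:
        o,d=ray(c,p);d=d/np.linalg.norm(d);M=np.eye(3)-np.outer(d,d);A+=M;b+=M@o
    return np.linalg.solve(A,b)
def proj(c,P):
    T=c['world_to_cam'];return cv2.projectPoints(np.array(P,float).reshape(-1,3),cv2.Rodrigues(T[:3,:3])[0],T[:3,3],c['camera_matrix'],c['dist'])[0][:,0]
E
python3 - <<'E'
from h import *
for n in('top','side'):
    c=snap(n,n+'0');T=c['world_to_cam'];print(n,-T[:3,:3].T@T[:3,3],T[2,:3])
s=read_state();print(s)
E
```

```text
pics
top [ 0.4352681  -0.01362164  0.95611064] [ 1.25674885e-01  8.12771517e-04 -9.92071148e-01]
side [ 0.16655824 -0.53447197  0.65552631] [ 0.39757371  0.60563384 -0.68930603]
{'time': 0.1, 'qpos': array([-1.23198362,  0.46830018, -0.01159027,  1.60354601,  0.00600488,
        1.07140322, -0.05628107]), 'dq': array([ 2.27516981e-03, -1.42477999e-03,  6.81298402e-04, -4.14549676e-05,
        4.60603173e-04, -1.38294811e-03, -9.19386070e-04]), 'effort': array([ 3.15056996e-04, -5.33526063e+01,  2.10257072e-02, -2.51967609e+01,
        1.13883967e-02,  4.31633307e-03,  4.60009460e-05]), 'tool_pos': array([0.24207185, 0.60269224, 0.2304204 ]), 'tcp_rot': array([-9.13289805e-05,  1.89775457e-01,  9.81827183e-01, -8.06146669e-04]), 'ft_force': array([ 0.00257894, -0.87866677, -0.61608004]), 'torque': array([ 0.01046577,  0.02096312, -0.0113447 ]), 'grasp_force': 0.0, 'finger_gap': 0.9993858147089028}
```

View pics/top0.png

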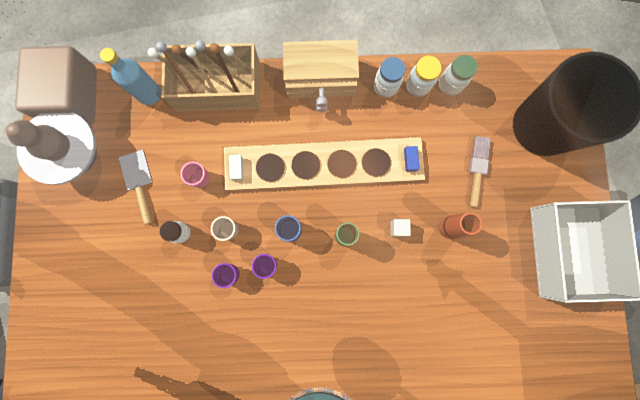

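View pics/side0.png

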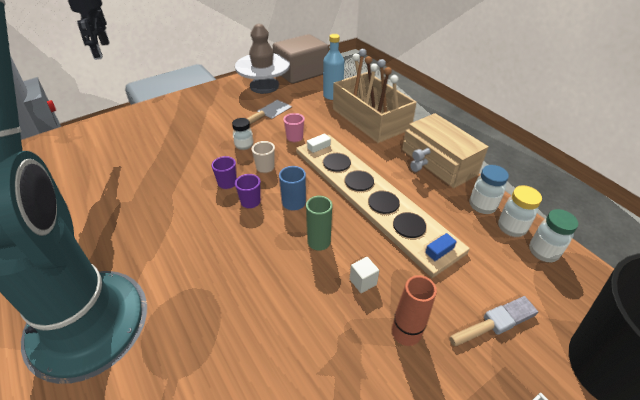

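The top view shows white brick at (236,167), bats at (270,167), (306,165), (342,163), (376,162), and blue brick at (411,158). The pots are cream (223,228), blue (288,228), green (347,234) and terracotta (462,225, appearing tilted by perspective). Cream-pot candidates are the cream one at (223,228), pink at (194,174), and purple at (224,275) and (264,266). Only (223,228) is cream, so I'll confirm it in the crops.

```bash
python3 - <<'E'
import cv2
a=cv2.imread('pics/top0.png')[135:285,170:490];cv2.imwrite('pics/topc.png',cv2.resize(a,None,fx=2.5,fy=2.5,interpolation=3))
a=cv2.imread('pics/side0.png')[110:350,220:480];cv2.imwrite('pics/sidec.png',cv2.resize(a,None,fx=2.5,fy=2.5,interpolation=3))
E
```

```text
(no output)
```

View pics/topc.png

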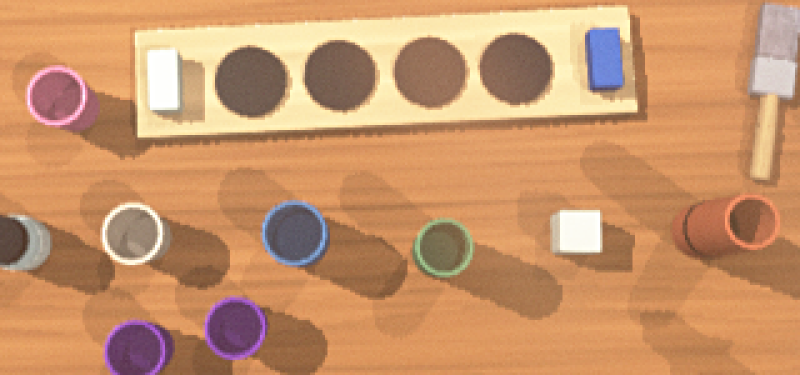

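View pics/sidec.png

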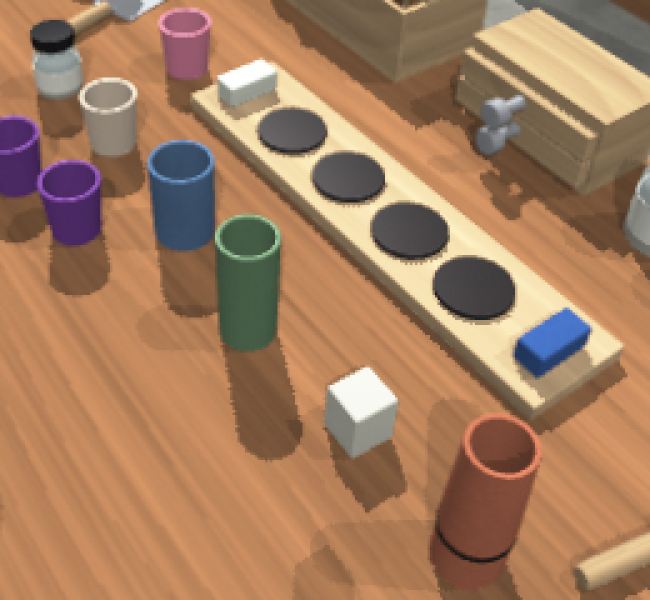

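The crops confirm it. Cream pot: top-crop rim (133,234), side-crop rim (109,97); the look-alikes are clearly pink or purple. Rims (top | side): blue (296,233) | (182,164), green (443,248) | (248,239), terracotta (752,222) | (502,446).

```bash
python3 - <<'E'
from h import *
t,s=load('top0'),load('side0')
ft=lambda p:((p[0]+.5)/2.5-.5+170,(p[1]+.5)/2.5-.5+135)
fs=lambda p:((p[0]+.5)/2.5-.5+220,(p[1]+.5)/2.5-.5+110)
D=dict(cream=((133,234),(109,97)),blue=((296,233),(182,164)),green=((443,248),(248,239)),terra=((752,222),(502,446)),
d=((251,81),(292,130)),c=((340,75),(348,176)),b=((430,72),(410,230)),a=((516,68),(474,287)),cube=((577,226),(362,392)))
H=dict(cream=.062,blue=.086,green=.112,terra=.14,cube=.035)
np.set_printoptions(precision=4,suppress=True)
for k,(p,q) in D.items():
    h=H.get(k,.024);P=tri([(t,ft(p)),(s,fs(q))]);print(k,P,h,atz(t,ft(p),h),atz(s,fs(q),h),np.hypot(*P[:2]))
st=read_state();from scipy.spatial.transform import Rotation as R
q=st['tcp_rot'];print(R.from_quat([q[1],q[2],q[3],q[0]]).as_matrix())
E
```

```text
cream [0.4962 0.211  0.0584] 0.062 [0.4963 0.21   0.062 ] [0.4939 0.2067 0.062 ] 0.539235059703293
blue [0.4907 0.0561 0.0826] 0.086 [0.491  0.0556 0.086 ] [0.4882 0.0529 0.086 ] 0.4938546875795111
green [ 0.4723 -0.0759  0.108 ] 0.112 [ 0.4721 -0.0756  0.112 ] [ 0.4702 -0.0793  0.112 ] 0.47841118393684173
terra [ 0.485  -0.338   0.1389] 0.14 [ 0.4849 -0.3375  0.14  ] [ 0.4843 -0.3384  0.14  ] 0.5910958940413128
d [0.6471 0.103  0.0212] 0.024 [0.6475 0.1021 0.024 ] [0.6439 0.1006 0.024 ] 0.6552519849714659
c [0.6503 0.0141 0.022 ] 0.024 [0.6508 0.0134 0.024 ] [0.6477 0.0127 0.024 ] 0.6504114918247716
b [ 0.6512 -0.0761  0.0215] 0.024 [ 0.651  -0.0762  0.024 ] [ 0.6489 -0.0778  0.024 ] 0.6556664410570883
a [ 0.652  -0.1616  0.0216] 0.024 [ 0.6523 -0.1618  0.024 ] [ 0.6492 -0.1627  0.024 ] 0.6717637623815732
cube [ 0.4905 -0.2079  0.0444] 0.035 [ 0.4926 -0.211   0.035 ] [ 0.4937 -0.2021  0.035 ] 0.5327159173719511
[[-0.928   0.3727 -0.0005]
 [ 0.3727  0.928  -0.0015]
 [-0.0001 -0.0016 -1.    ]]
```

Heights triangulate to 58/83/108/139 mm, matching the text to within 4 mm. Plan: shortest pot first, with the fingers closing along x. First move goes above the cream pot.

play_rows(
  deltas=[
    [[0, 0, 0, 8.5], [0, 0, 0, 8.5], [0, 0, 0, 8.5], [0, 0, 0, 8.5], [0, 0, 0, 8.5], [0, 0, 0, 8.5], [0, 0, 0, 8.5], [0, 0, 0, 8.5], [-33, 21, 0, 0], [-33, 21, 0, 0], [-33, 21, 0, 0], [-33, 21, 0, 0], [-33, 21, 0, 0], [-33, 21, 0, 0], [-33, 21, 0, 0], [-33, 21, 0, 0], [-33, 21, 0, 0], [-33, 21, 0, 0], [-33, 21, 0, 0], [-32, 22, 0, 0]],
  ],
  grip=1,
  force=35,
)

```text
time: 2.1
tool_pos: [0.4964, 0.2072, 0.2311]
tcp_rot: [-0.0, 0.706, 0.708, -0.0]
ft_force: [-0.3, -0.0, 0.6]
finger_gap: 1.0
grasp_force: 0.0
```

```bash
python3 - <<'E'
from h import *
c=snap('wrist','w0');print(read_state()['tool_pos'],proj(c,[[.495,.2085,.062],[.4952,.2085,0]]))
T=c['world_to_cam'];print(-T[:3,:3].T@T[:3,3],T[2,:3])
E
```

```text
[0.5004185  0.20027928 0.23159727] [[316.83271344 177.56488634]
 [317.15764098 165.00901031]]
[0.49568019 0.27788171 0.37485919] [-1.35231951e-04 -2.79012642e-01 -9.60287419e-01]
```

View pics/w0.png

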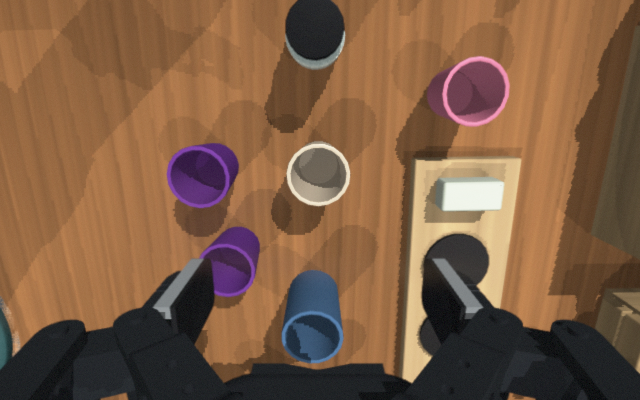

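The wrist view shows the cream rim at (319,174), 2–4 px from its prediction. Fingers at (185,290) and (455,290). The arm was still settling, so I'll re-measure at rest.

```bash
python3 - <<'E'
from h import *
c=snap('wrist','w1');print(read_state()['tool_pos'],read_state()['dq'])
P=proj(c,[[.4952,.2085,.062],[.4897,.0545,.086]]);print(P)
im=c['color'][120:240,250:390];hsv=cv2.cvtColor(im,cv2.COLOR_BGR2HSV)
m=((hsv[...,1]<70)&(hsv[...,2]>170)).astype('uint8')
n,l,s,ce=cv2.connectedComponentsWithStats(m);i=1+np.argmax(s[1:,4]);print(s[i],s[i,:2]+s[i,2:4]/2-.5+[250,120])
cc=s[i,:2]+s[i,2:4]/2-.5+[250,120];print(atz(c,cc,.062))
E
```

```text
[0.49885156 0.20285531 0.23143302] [-0.05503432 -0.00315486 -0.07253371  0.00847733 -0.0288163   0.00668933
 -0.05525503]
[[311.85284405 169.3411434 ]
 [307.71389448 332.40167572]]
[  31   15   64   63 1144] [312.5 166. ]
[0.49581501 0.21153757 0.062     ]
```

play_rows(
  deltas=[
    [[0, 0, 0, 0], [0, 0, 0, 0], [0, 0, 0, 0]],
  ],
)

```text
time: 2.5
tool_pos: [0.4952, 0.2101, 0.2311]
tcp_rot: [-0.0, 0.705, 0.709, -0.0]
ft_force: [0.5, -0.5, 0.7]
finger_gap: 1.001
grasp_force: 0.0
```

```bash
cat >> h.py <<'E'
def rim(c,guess,z,rad=38,sat=70,val=170):
    p=proj(c,[guess])[0].astype(int);x0,y0=p-rad-12
    im=c['color'][max(y0,0):p[1]+rad+12,max(x0,0):p[0]+rad+12];hsv=cv2.cvtColor(im,cv2.COLOR_BGR2HSV)
    return im,hsv,np.array([max(x0,0),max(y0,0)])
E
python3 - <<'E'
from h import *
c=snap('wrist','w2');print(read_state()['tool_pos'],read_state()['dq'])
im=c['color'][120:240,250:390];hsv=cv2.cvtColor(im,cv2.COLOR_BGR2HSV)
m=((hsv[...,1]<70)&(hsv[...,2]>170)).astype('uint8')
n,l,s,ce=cv2.connectedComponentsWithStats(m);i=1+np.argmax(s[1:,4]);print(s[i])
cc=s[i,:2]+s[i,2:4]/2-.5+[250,120];print(cc,atz(c,cc,.062))
E
```

```text
[0.49531838 0.21003641 0.231163  ] [-3.35148121e-04 -9.34704832e-04  7.15119522e-03 -8.14443995e-04
  2.18816274e-03 -6.08363444e-04 -6.69215168e-05]
[  38   26   63   63 1131]
[319. 177.] [0.49575911 0.21202203 0.062     ]
```

play_rows(
  deltas=[
    [[1, 0, 25, 0], [0, 0, 25, 0], [0, 0, 25, 0], [0, 0, 25, 0], [0, 0, 25, 0], [0, 0, 25, 0], [0, 0, 20, 0], [0, 0, 20, 0], [0, 0, 13, 0], [0, 0, 6, 0], [0, 0, 0, 0], [0, 0, 0, 0], [0, 0, 0, 0]],
  ],
)

```text
time: 3.85
tool_pos: [0.4967, 0.2101, 0.0232]
tcp_rot: [0.0, 0.706, 0.708, 0.001]
ft_force: [-0.2, -0.6, 0.7]
finger_gap: 1.0
grasp_force: 0.0
```

play_rows(
  deltas=[
    [[0, 0, 0, 0], [0, 0, 0, 0], [0, 0, 0, 0], [0, 0, 0, 0], [0, 0, 0, 0], [0, 0, 0, 0], [0, 0, 0, 0], [0, 0, 0, 0], [0, 0, 0, 0], [0, 0, 0, 0]],
  ],
  grip=0,
  force=35,
)

```text
time: 4.85
tool_pos: [0.4964, 0.2099, 0.0231]
tcp_rot: [-0.0, 0.706, 0.708, 0.001]
ft_force: [-1.1, -0.1, 5.4]
finger_gap: 0.654
grasp_force: 35.9
```

Cream is gripped, at a gap of about 55.6 mm. Lifting it and carrying it to bat d.

play_rows(
  deltas=[
    [[0, 0, -10, 0], [0, 0, -20, 0], [0, 0, -20, 0], [0, 0, -20, 0], [-11, 15, 0, 0], [-11, 15, 0, 0], [-11, 15, 0, 0], [-11, 15, 0, 0], [-11, 15, 0, 0], [-11, 15, 0, 0], [-11, 15, 0, 0], [-11, 15, 0, 0], [-11, 15, 0, 0], [-11, 15, 0, 0], [0, 0, 0, 0], [0, 0, 0, 0], [0, 0, 0, 0]],
  ],
)

```text
time: 6.55
tool_pos: [0.6455, 0.1008, 0.0919]
tcp_rot: [-0.001, 0.706, 0.708, -0.0]
ft_force: [-0.7, 0.4, -1.9]
finger_gap: 0.653
grasp_force: 37.5
```

```bash
python3 - <<'E'
from h import *
c=snap('wrist','w3');s=read_state();print(s['tool_pos'],s['finger_gap'])
b=[[.647,.1015],[.649,.0135],[.6505,-.0755],[.652,-.1625]]
print(proj(c,[p+[.024] for p in b]))
t=snap('top','t3')
E
```

```text
[0.64551433 0.10102226 0.09207632] 0.6557924186460268
[[321.12586533 213.56369491]
 [323.32224342 332.79996874]
 [324.41617737 429.61736533]
 [325.30619673 506.28350932]]
```

View pics/w3.png

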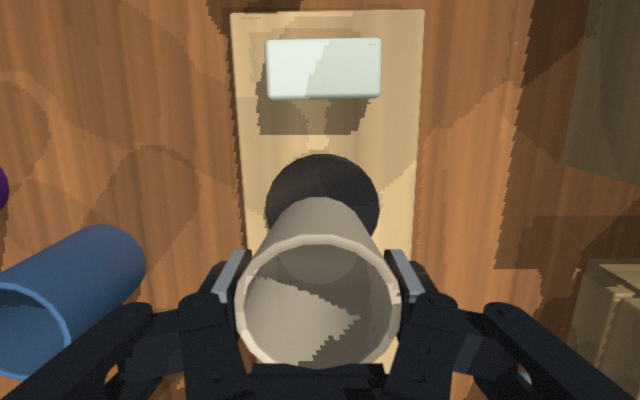

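The view shows the cream pot held level over bat d. The bat's left and right edges are at u=265 and 379 (centre 322), and its far edge is at v=154.

```bash
python3 - <<'E'
from h import *
c=load('w3');print(proj(c,[[.647,.1015+.036,.024],[.647-.036,.1015,.024],[.647+.036,.1015,.024]]), atz(c,(322,154),.024)-[0,.036,0])
# pot rim in hand: top of rim z
print(atz(c,((236+402)/2,234),.131),atz(c,(319,305),.131), proj(c,[[.6455,.1010+.0015,.131]]))
E
```

```text
[[321.43070369 156.63318011]
 [263.92830704 213.40672046]
 [378.31966054 213.70047746]] [0.64733301 0.10308946 0.024     ]
[0.64527969 0.13004172 0.131     ] [0.64536926 0.10436255 0.131     ] [[319.36633013 309.79955133]]
```

play_rows(
  deltas=[
    [[1, 2, 0, 0], [0, 0, 12, 0], [0, 0, 12, 0], [0, 0, 10, 0], [0, 0, 6, 0], [0, 0, 2, 0], [0, 0, 2, 0], [0, 0, 0, 0], [0, 0, 0, 0], [0, 0, 0, 0]],
  ],
)

```text
time: 7.65
tool_pos: [0.6486, 0.1011, 0.0488]
tcp_rot: [0.0, 0.706, 0.708, 0.0]
ft_force: [-0.3, -0.3, -0.7]
finger_gap: 0.655
grasp_force: 37.5
```

play_rows(
  deltas=[
    [[1, -1, 1, 0], [0, 0, 1, 0], [0, 0, 0, 0], [0, 0, 0, 0]],
  ],
)

```text
time: 8.05
tool_pos: [0.6475, 0.1024, 0.0472]
tcp_rot: [-0.0, 0.706, 0.708, 0.0]
ft_force: [-1.4, 0.6, 5.4]
finger_gap: 0.653
grasp_force: 37.7
```

play_rows(
  deltas=[
    [[0, 0, 0, 0], [0, 0, 0, 0], [0, 0, 0, 0], [0, 0, 0, 0], [0, 0, 0, 0], [0, 0, 0, 0], [0, 0, 0, 0], [0, 0, -15, 0], [0, 0, -25, 0], [0, 0, -30, 0], [0, 0, -30, 0], [0, 0, -30, 0], [0, 0, -20, 0], [0, 0, 0, 0], [0, 0, 0, 0], [0, 0, 0, 0], [0, 0, 0, 0]],
  ],
  grip=1,
)

```text
time: 9.75
tool_pos: [0.6465, 0.1019, 0.195]
tcp_rot: [-0.001, 0.706, 0.708, -0.001]
ft_force: [-0.8, 0.8, -0.2]
finger_gap: 1.003
grasp_force: 0.0
```

```bash
python3 - <<'E'
from h import *
c=snap('wrist','w4');s=read_state();print(s['tool_pos'])
P=[[.6474,.103,.024],[.6474,.103,.086],[.49,.055,.086],[.49,.055,0]];print(proj(c,P))
E
```

```text
[0.64665067 0.10193928 0.1950854 ]
[[319.69409831 177.33508852]
 [319.99413014 195.50988554]
 [119.5995561  254.00731562]
 [164.710816   218.22056011]]
```

View pics/w4.png

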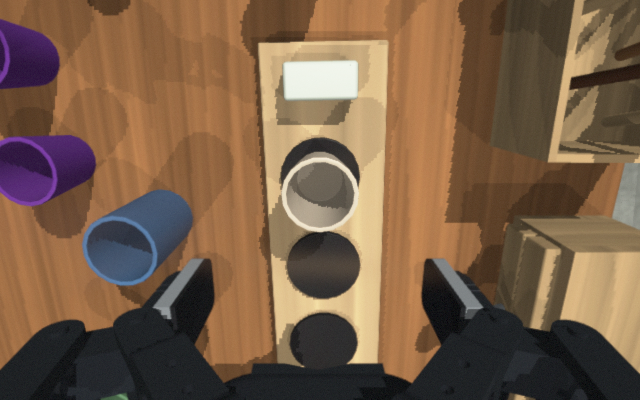

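Cream is standing upright on bat d, with its rim centre at about (320.5,192) (predicted 320,195.5). Bat c is at (323.5,265). The blue pot's rim is at about (121,250).

```bash
python3 - <<'E'
from h import *
c=load('w4')
print('pot',atz(c,(320.5,192),.086),'d top',atz(c,(320,138),.024)-[0,.036,0],'d x',atz(c,(280,177),.024),atz(c,(360,177),.024))
print('c',atz(c,(323.5,231),.024),atz(c,(323.5,299),.024),atz(c,(323.5,265),.024))
print('b',atz(c,(323.5,313),.024)-[0,.036,0])
print('blue',atz(c,(121,250),.086))
E
```

```text
pot [0.6477641  0.10568634 0.086     ] d top [0.6475598  0.10242091 0.024     ] d x [0.6113519  0.10324858 0.024     ] [0.68398663 0.10339073 0.024     ]
c [0.65117523 0.05095605 0.024     ] [ 0.6516383  -0.02241193  0.024     ] [0.65139794 0.01541518 0.024     ]
b [ 0.65174292 -0.07472024  0.024     ]
blue [0.49167327 0.05843704 0.086     ]
```

play_rows(
  deltas=[
    [[-4.5, -15.5, 0, 0], [-4.5, -15.5, 0, 0], [-4.5, -15.5, 0, 0], [-4.5, -15.5, 0, 0], [-4.5, -15.5, 0, 0], [-4.5, -15.5, 0, 0], [-4.5, -15.5, 0, 0], [-4.5, -15.5, 0, 0], [-4.5, -15.5, 0, 0], [-4.5, -15.5, 0, 0], [0, 0, 0, 0], [0, 0, 0, 0], [0, 0, 25, 0], [0, 0, 25, 0], [0, 0, 25, 0], [0, 0, 25, 0], [0, 0, 25, 0], [0, 0, 20, 0], [0, 0, 10, 0], [0, 0, 5, 0]],
  ],
)

```text
time: 11.8
tool_pos: [0.4926, 0.0567, 0.0352]
tcp_rot: [-0.0, 0.706, 0.708, -0.001]
ft_force: [-0.4, 0.7, 0.4]
finger_gap: 1.002
grasp_force: 0.0
```

play_rows(
  deltas=[
    [[0, 0, 0, 0], [0, 0, 0, 0]],
  ],
)

```text
time: 12.0
tool_pos: [0.4932, 0.0568, 0.0369]
tcp_rot: [0.0, 0.706, 0.708, 0.001]
ft_force: [0.3, 0.3, -0.2]
finger_gap: 1.001
grasp_force: 0.0
```

play_rows(
  deltas=[
    [[0, 0, 0, 0], [0, 0, 0, 0], [0, 0, 0, 0], [0, 0, 0, 0], [0, 0, 0, 0], [0, 0, 0, 0], [0, 0, 0, 0], [0, 0, 0, 0]],
  ],
  grip=0,
)

```text
time: 12.8
tool_pos: [0.4928, 0.0569, 0.0373]
tcp_rot: [0.0, 0.706, 0.708, 0.001]
ft_force: [-1.9, 0.7, 5.9]
finger_gap: 0.7
grasp_force: 36.2
```

play_rows(
  deltas=[
    [[0, 0, -10, 0], [0, 0, -20, 0], [0, 0, -20, 0], [0, 0, -20, 0], [-4.2, 15.7, 0, 0], [-4.2, 15.7, 0, 0], [-4.2, 15.7, 0, 0], [-4.2, 15.7, 0, 0], [-4.2, 15.7, 0, 0], [-4.2, 15.7, 0, 0], [-4.2, 15.7, 0, 0], [-4.2, 15.7, 0, 0], [-4.2, 15.7, 0, 0], [-4.2, 15.7, 0, 0], [0, 0, 0, 0], [0, 0, 0, 0], [0, 0, 0, 0]],
  ],
)

```text
time: 14.5
tool_pos: [0.6484, 0.0154, 0.1063]
tcp_rot: [-0.001, 0.706, 0.708, -0.0]
ft_force: [-0.2, 0.1, -2.8]
finger_gap: 0.7
grasp_force: 38.5
```

```bash
python3 - <<'E'
from h import *
c=snap('wrist','w5');s=read_state();print(s['tool_pos'],s['finger_gap'])
print(proj(c,[[.6508,.0505,.024],[.6148,.0145,.024],[.6868,.0145,.024],[.6508,.0145+.03,.156]]))
E
```

```text
[0.64854051 0.01550582 0.1063515 ] 0.7010563105553854
[[322.50463829 155.54539284]
 [268.42965433 208.99080809]
 [375.97117274 209.20236511]
 [328.04025957 248.25586672]]
```

View pics/w5.png

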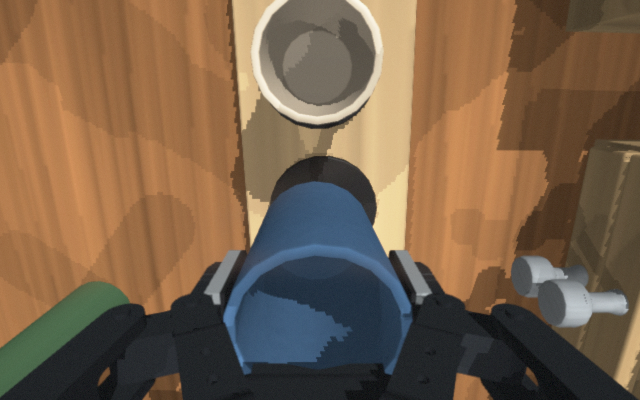

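Blue is held upright over bat c. The bat's far edge is at v=155 as predicted, and its sides at u=271 and 376 give centre x≈0.651. Lowering.

play_rows(
  deltas=[
    [[-1, 2.5, 0, 0], [0, 0, 12, 0], [0, 0, 12, 0], [0, 0, 10, 0], [0, 0, 6, 0], [0, 0, 3, 0], [0, 0, 2, 0], [0, 0, 1, 0], [0, 0, 0, 0], [0, 0, 0, 0], [0, 0, 0, 0]],
  ],
)

```text
time: 15.65
tool_pos: [0.6515, 0.0139, 0.0615]
tcp_rot: [-0.001, 0.706, 0.708, -0.0]
ft_force: [-4.4, -1.2, 5.9]
finger_gap: 0.701
grasp_force: 39.1
```

play_rows(
  deltas=[
    [[0, 0, 0, 0], [0, 0, 0, 0], [0, 0, 0, 0], [0, 0, 0, 0], [0, 0, 0, 0], [0, 0, 0, 0], [0, 0, 0, 0], [0, 0, -15, 0], [0, 0, -25, 0], [0, 0, -30, 0], [0, 0, -30, 0], [0, 0, -30, 0], [0, 0, -20, 0], [0, 0, 0, 0], [0, 0, 0, 0], [0, 0, 0, 0]],
  ],
  grip=1,
)

```text
time: 17.25
tool_pos: [0.6511, 0.0142, 0.2093]
tcp_rot: [-0.001, 0.706, 0.708, -0.001]
ft_force: [0.7, -0.1, -0.6]
finger_gap: 0.998
grasp_force: 0.0
```

play_rows(
  deltas=[
    [[-9, -18, 0, 0], [-9, -18, 0, 0], [-9, -18, 0, 0], [-9, -18, 0, 0], [-9, -18, 0, 0], [-9, -18, 0, 0], [-9, -18, 0, 0], [-9, -18, 0, 0], [-9, -18, 0, 0], [-9, -18, 0, 0], [0, 0, 0, 0], [0, 0, 0, 0], [0, 0, 0, 0]],
  ],
)

```text
time: 18.55
tool_pos: [0.4728, -0.0758, 0.21]
tcp_rot: [0.0, 0.706, 0.708, -0.0]
ft_force: [0.4, 0.3, -0.0]
finger_gap: 1.003
grasp_force: 0.0
```

```bash
python3 - <<'E'
from h import *
c=snap('wrist','w6');s=read_state();print(s['tool_pos'],s['finger_gap'])
print(proj(c,[[.472,-.0765,.112],[.651,.0145,.110],[.651,.0145,.024]]))
E
```

```text
[ 0.47277888 -0.07580581  0.20999701] 0.9995546712555337
[[317.41676845 201.99304705]
 [588.90740234  69.48965351]
 [518.71836602  76.4084469 ]]
```

View pics/w6.png

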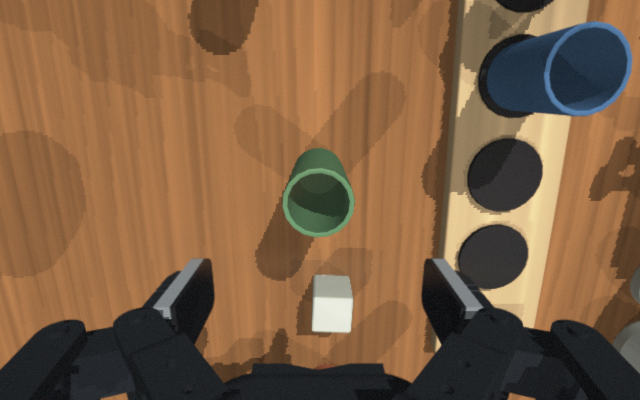

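The green rim is at (318,202), and blue on bat c is at about (588,69), both as predicted. Bats b and a show at (505,175) and (493,256). Grasping green.

play_rows(
  deltas=[
    [[-1, -1, 20, 0], [0, 0, 25, 0], [0, 0, 25, 0], [0, 0, 25, 0], [0, 0, 25, 0], [0, 0, 20, 0], [0, 0, 10, 0], [0, 0, 5, 0], [0, 0, 0, 0], [0, 0, 0, 0], [0, 0, 0, 0]],
  ],
)

```text
time: 19.7
tool_pos: [0.4719, -0.0773, 0.0561]
tcp_rot: [0.001, 0.706, 0.708, 0.001]
ft_force: [0.3, -0.1, 0.4]
finger_gap: 0.999
grasp_force: 0.0
```

play_rows(
  deltas=[
    [[0, 0, 0, 0], [0, 0, 0, 0], [0, 0, 0, 0], [0, 0, 0, 0], [0, 0, 0, 0], [0, 0, 0, 0], [0, 0, 0, 0], [0, 0, 0, 0], [0, 0, 0, 0]],
  ],
  grip=0,
)

```text
time: 20.6
tool_pos: [0.4717, -0.0774, 0.0558]
tcp_rot: [0.0, 0.706, 0.708, 0.0]
ft_force: [-0.2, 0.5, 6.0]
finger_gap: 0.6
grasp_force: 34.1
```

```bash
python3 - <<'E'
from h import *
c=load('w6')
for p in((505,175),(493,256)):print(atz(c,p,.024))
E
```

```text
[ 0.65151512 -0.0751498   0.024     ]
[ 0.65193534 -0.15975632  0.024     ]
```

play_rows(
  deltas=[
    [[0, 0, -10, 0], [0, 0, -20, 0], [0, 0, -20, 0], [0, 0, -20, 0], [0.1, 18, 0, 0], [0.1, 18, 0, 0], [0.1, 18, 0, 0], [0.1, 18, 0, 0], [0.1, 18, 0, 0], [0.1, 18, 0, 0], [0.1, 18, 0, 0], [0.1, 18, 0, 0], [0.1, 18, 0, 0], [0.1, 18, 0, 0], [0, 0, 0, 0], [0, 0, 0, 0], [0, 0, 0, 0]],
  ],
)

```text
time: 22.3
tool_pos: [0.6499, -0.0761, 0.1251]
tcp_rot: [-0.001, 0.707, 0.708, -0.0]
ft_force: [-0.7, 0.5, -0.4]
finger_gap: 0.604
grasp_force: 35.8
```

```bash
python3 - <<'E'
from h import *
c=snap('wrist','w7');s=read_state();print(s['tool_pos'],s['finger_gap'])
print(proj(c,[[.6513,-.0753+.036,.024],[.6513-.036,-.0753,.024],[.6513+.036,-.0753,.024],[.6513,-.0753+.026,.182]]))
E
```

```text
[ 0.65011032 -0.07604551  0.1252839 ] 0.6016186612842401
[[320.78073552 148.75667442]
 [270.54938062 198.79683166]
 [370.66720493 198.93439075]
 [324.91175739 266.87040294]]
```

View pics/w7.png

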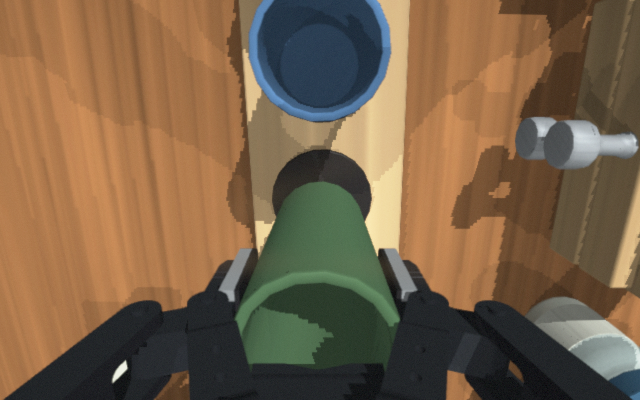

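Green is held over bat b. The bat's sides are at u=273 and 371 with its far edge at v≈150, and the pot's far rim is at v=271, about 1 mm short. Lowering.

play_rows(
  deltas=[
    [[1, 1.5, 0, 0], [0, 0, 12, 0], [0, 0, 12, 0], [0, 0, 10, 0], [0, 0, 6, 0], [0, 0, 3, 0], [0, 0, 2, 0], [0, 0, 1, 0], [0, 0, 0, 0], [0, 0, 0, 0], [0, 0, 0, 0]],
  ],
)

```text
time: 23.45
tool_pos: [0.6526, -0.0751, 0.0799]
tcp_rot: [0.0, 0.706, 0.708, 0.0]
ft_force: [-3.1, -0.5, 5.0]
finger_gap: 0.601
grasp_force: 35.6
```

play_rows(
  deltas=[
    [[0, 0, 0, 0], [0, 0, 0, 0], [0, 0, 0, 0], [0, 0, 0, 0], [0, 0, 0, 0], [0, 0, 0, 0], [0, 0, 0, 0], [0, 0, -15, 0], [0, 0, -25, 0], [0, 0, -30, 0], [0, 0, -30, 0], [0, 0, -30, 0], [0, 0, -25, 0], [0, 0, 0, 0], [0, 0, 0, 0], [0, 0, 0, 0]],
  ],
  grip=1,
)

```text
time: 25.05
tool_pos: [0.652, -0.0748, 0.2336]
tcp_rot: [-0.001, 0.706, 0.708, -0.0]
ft_force: [-1.4, 0.2, -0.5]
finger_gap: 0.999
grasp_force: 0.0
```

play_rows(
  deltas=[
    [[-22, -14, 0, 0], [-22, -14, 0, 0], [-22, -14, 0, 0], [-22, -14, 0, 0], [-22, -14, 0, 0], [-22, -14, 0, 0], [-22, -14, 0, 0], [-22, -14, 0, 0], [-22, -14, 0, 0], [-22, -14, 0, 0], [-22, -14, 0, 0], [-21, -14, 0, 0], [0, 0, 0, 0], [0, 0, 0, 0], [0, 0, 0, 0]],
  ],
)

```text
time: 26.55
tool_pos: [0.4858, -0.3369, 0.2336]
tcp_rot: [-0.001, 0.706, 0.708, 0.0]
ft_force: [-0.0, -0.7, -0.0]
finger_gap: 0.998
grasp_force: 0.0
```

```bash
python3 - <<'E'
from h import *
c=snap('wrist','w8');s=read_state();print(s['tool_pos'],s['finger_gap'])
print(proj(c,[[.4847,-.338,.14],[.6515,-.0753,.136],[.652,-.1625,.024]]))
E
```

```text
[ 0.48590127 -0.33692044  0.23371189] 1.0015736616080897
[[ 317.10055526  204.44321151]
 [ 621.39822557 -253.89000155]
 [ 504.84403891  -20.23417685]]
```

View pics/w8.png

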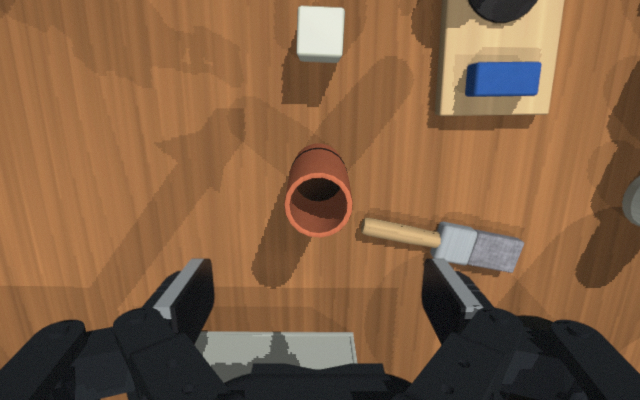

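The terracotta rim is at (319,205), directly under the TCP to within 1 mm. The brush handle at (400,232) lies low, well below the fingers at grasp height.

play_rows(
  deltas=[
    [[-1, 0, 20, 0], [0, 0, 25, 0], [0, 0, 25, 0], [0, 0, 25, 0], [0, 0, 25, 0], [0, 0, 20, 0], [0, 0, 10, 0], [0, 0, 5, 0], [0, 0, 0, 0], [0, 0, 0, 0], [0, 0, 0, 0]],
  ],
)

```text
time: 27.7
tool_pos: [0.4858, -0.3397, 0.0803]
tcp_rot: [0.001, 0.706, 0.708, 0.0]
ft_force: [-0.5, -0.3, -0.4]
finger_gap: 1.0
grasp_force: 0.0
```

play_rows(
  deltas=[
    [[0, 0, 0, 0], [0, 0, 0, 0], [0, 0, 0, 0], [0, 0, 0, 0], [0, 0, 0, 0], [0, 0, 0, 0], [0, 0, 0, 0], [0, 0, 0, 0], [0, 0, 0, 0]],
  ],
  grip=0,
  force=40,
)

```text
time: 28.6
tool_pos: [0.4855, -0.3396, 0.0802]
tcp_rot: [0.0, 0.706, 0.708, 0.0]
ft_force: [-1.1, 0.4, 5.4]
finger_gap: 0.607
grasp_force: 40.9
```

play_rows(
  deltas=[
    [[0, 0, -10, 0], [0, 0, -20, 0], [0, 0, -25, 0], [0, 0, -25, 0], [0, 0, 0, 0], [17.6, 16.7, 0, 0], [17.6, 16.7, 0, 0], [17.6, 16.7, 0, 0], [17.6, 16.7, 0, 0], [17.6, 16.7, 0, 0], [17.6, 16.7, 0, 0], [17.6, 16.7, 0, 0], [17.6, 16.7, 0, 0], [17.6, 16.7, 0, 0], [17.6, 16.7, 0, 0], [0, 0, 0, 0], [0, 0, 0, 0], [0, 0, 0, 0]],
  ],
)

```text
time: 30.4
tool_pos: [0.6507, -0.164, 0.1586]
tcp_rot: [-0.0, 0.707, 0.707, -0.001]
ft_force: [-0.3, -0.2, -1.8]
finger_gap: 0.603
grasp_force: 42.5
```

```bash
python3 - <<'E'
from h import *
c=snap('wrist','w9');s=read_state();print(s['tool_pos'],s['finger_gap'])
print(proj(c,[[.652,-.162+.036,.024],[.652-.036,-.162,.024],[.652+.036,-.162,.024],[.652,-.162+.024,s['tool_pos'][2]+.06]]))
E
```

```text
[ 0.65078867 -0.16427035  0.15883797] 0.6048521439785135
[[320.36280838 141.12178535]
 [275.75506514 185.91134749]
 [364.7871194  185.94939344]
 [324.70828234 275.56929748]]
```

View pics/w9.png

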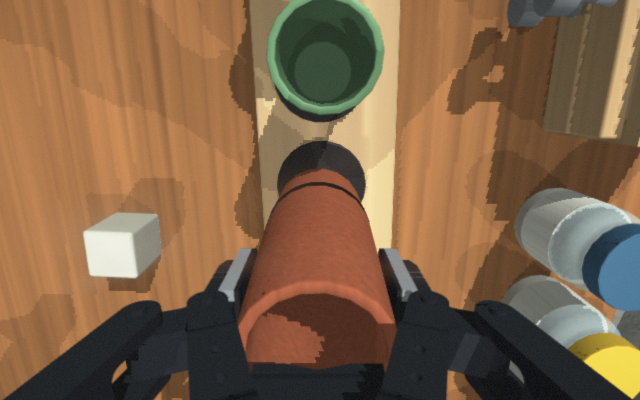

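Terracotta is held over bat a. The bat's far edge is at v=141 and its sides at u=278 and 366; the pot's far rim at v=282 is about 2 mm short in y. Correcting and lowering.

play_rows(
  deltas=[
    [[2, 2, 0, 0], [0, 0, 12, 0], [0, 0, 15, 0], [0, 0, 13, 0], [0, 0, 9, 0], [0, 0, 3, 0], [0, 0, 2, 0], [0, 0, 1, 0], [0, 0, 0, 0], [0, 0, 0, 0], [0, 0, 0, 0]],
  ],
)

```text
time: 31.55
tool_pos: [0.6541, -0.161, 0.1047]
tcp_rot: [0.0, 0.706, 0.708, 0.0]
ft_force: [0.2, 0.6, -2.4]
finger_gap: 0.603
grasp_force: 42.5
```

Not in contact yet.

play_rows(
  deltas=[
    [[-0.5, -1, 1, 0], [0, 0, 0.5, 0], [0, 0, 0, 0], [0, 0, 0, 0]],
  ],
)

```text
time: 31.95
tool_pos: [0.6538, -0.1614, 0.1042]
tcp_rot: [0.001, 0.706, 0.708, 0.001]
ft_force: [-0.3, 1.0, 6.0]
finger_gap: 0.605
grasp_force: 43.1
```

play_rows(
  deltas=[
    [[0, 0, 0, 0], [0, 0, 0, 0], [0, 0, 0, 0], [0, 0, 0, 0], [0, 0, 0, 0], [0, 0, 0, 0], [0, 0, 0, 0], [0, 0, -15, 0], [0, 0, -25, 0], [0, 0, -30, 0], [0, 0, -30, 0], [0, 0, -25, 0], [0, 0, -20, 0], [0, -30, 0, 0], [0, -40, 0, 0], [0, -40, 0, 0], [0, -40, 0, 0], [0, -40, 0, 0], [0, 0, 0, 0], [0, 0, 0, 0]],
  ],
  grip=1,
)

```text
time: 33.95
tool_pos: [0.463, -0.162, 0.2493]
tcp_rot: [0.001, 0.707, 0.708, 0.001]
ft_force: [0.5, 0.7, -0.1]
finger_gap: 1.002
grasp_force: 0.0
```

```bash
python3 - <<'E'
from h import *
t=snap('top','t9');s=snap('side','s9')
a=t['color'][120:200,210:440];a=cv2.resize(a,None,fx=3.4,fy=3.4,interpolation=3)
b=s['color'][90:290,260:480];b=cv2.resize(b,None,fx=1.5,fy=1.5,interpolation=3)
o=np.zeros((a.shape[0]+b.shape[0],800,3),'uint8');o[:a.shape[0],:a.shape[1]]=a;o[a.shape[0]:,:b.shape[1]]=b;cv2.imwrite('pics/f9.png',o);print(a.shape,b.shape)
B=[[.6475,.103],[.651,.0145],[.652,-.0753],[.653,-.162]]
for p,h in zip(B,(.062,.086,.112,.14)):print((proj(t,[p+[h+.024]])[0]-[210,120])*3.4)
E
```

```text
(272, 782, 3) (300, 330, 3)
[191.44907033 140.27313074]
[319.21943348 122.56112311]
[456.44622471 106.74875444]
[597.96978963  89.20399024]
```

View pics/f9.png

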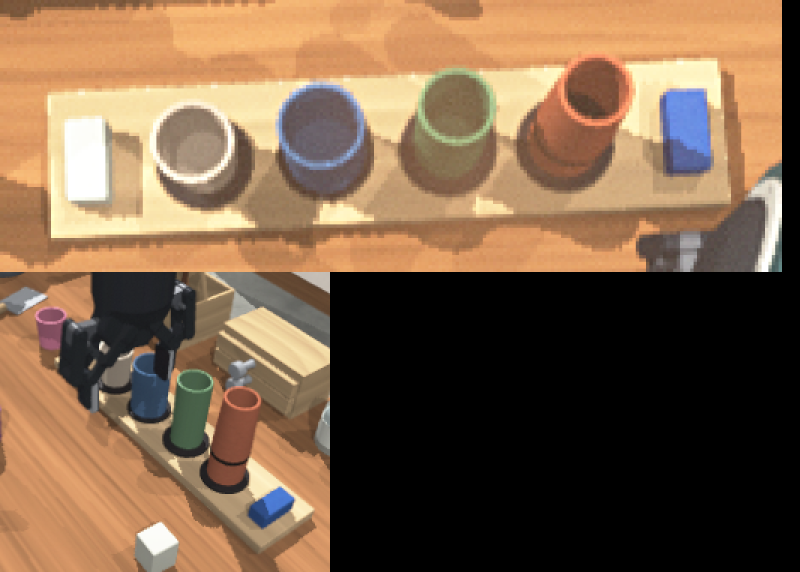

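All four pots stand upright on their bats in order, terracotta next to blue through to cream next to white. The rims at (193,143), (321,126), (456,105) and (597,90) are within about 2 mm of centred.

```bash
python3 -c "
from rig import *
print(close_job())"
```

```text
the job is handed in; nothing more can be done
None
```

The four pots stand upright and free on the bats in height order, from terracotta by the blue brick through green and blue to cream by the white brick, each within about 3 mm of centre, and the job was handed in at about 34 s.

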